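Close up the bench telescope

ROBOT

A 6-joint arm with a two-finger parallel gripper is mounted at the origin on a cart in front of the work surface, level with it; the furniture and walls round the work are solid. World frame = base frame: x ahead of the robot, y to its left, z up, the work surface at z = 0. Lengths are in m, angles in rad, forces in N, time in s.
With the tool pointing down it reaches from about 0.35 to 0.775 m from the base axis. Payload 7.3 kg.
Tool frame: the origin (TCP) lies on the centre line of the jaws, within the pads' length; the fingertips stand 17 mm ahead of it and the grasp point (between the pads) lies 2 mm behind it (robot.tcp_to_tips is the distance from the TCP to the fingertips, in m); z points along the fingers, y is the line along which they close (so a half turn about z gives the same grasp; the last joint's range is limited). The gripper opens to 92 mm and grips with 3 to 60 N. Pads are 19 mm wide; open, the fingers measure 130 mm over their backs; the gripper's body (75 mm by 190 mm) begins 47 mm behind the grasp point.
Start: joints at [1.046, 0.342, 1.524, -0, 1.275, -0.146], TCP at [0.194, 0.488, 0.244] pointing down, gripper open.
Joint ranges: [-2.53, 2.53], [-0.77, 2.02], [0.04, 2.7], [-1, 4.14], [0.28, 2.66], [-3.11, 3.11]. Speed limits (rad/s): [2.57, 2.57, 3.14, 3.14, 3.14, 3.14].

INTERFACE

Orientations are given as [roll, pitch, yaw] about the fixed x, y, z axes, in that order (R = Rz(yaw) Ry(pitch) Rx(roll)).
In Python, from cell import robot gives the robot as it stands. The module is installed in compiled form; this text tells all that it offers.
- The arm moves only by the tool carry_out, never from a script. Its argument "commands" is a list of rows, each a list of 3 entries, a list of its own where there are three numbers: the shift along the tool's x, y, z in m, then the turn about the tool's z in rad, then the opening, from 0 (shut) to 1 (fully open). In form: [[[dx, dy, dz], yaw, claw], ...]. A call has 1 to 20 rows; each row shifts and turns the commanded pose from where the row before left it, along the tool's axes as they then stand; what a row does not reach is not made up. A row lasts 1/8 s, in which the tool goes at most 62.5 mm and 10.7 degrees, less where a joint would pass 70% of its speed; a pose out of reach is approached as far as the arm can. A call is refused whole if a number of a shift passes 0.0625 or a number of a turn 0.188, either way. A call with a gripper value outside its range is refused whole. The fingers move at their own pace and stop on an object; "newtons" is the grip in N (left out, the last holds). Time passes only in rows, so rows that do not move let the fingers close. It gives the time, the measured TCP pose, the force, the opening and the grip force at its end, in the units of the state.
- robot.observe(): the state, without advancing time (a new reading comes with each control period).
- robot.read_camera(name): name is "side" or "top" or "wrist"; returns a dict with "pixels" (400x640x3 uint8, red, green, blue), "fx", "fy", "cx", "cy" (pixels), "k1" (the pictures are not rectified: a ray, as slopes to the right and down, at radius r is drawn at 1 + k1 r^2 times it, then the intrinsics apply), "view" (4x4, takes a point from world to camera coordinates); the wrist camera has in their place "T_tool_cam" (4x4, takes a point from camera to tool coordinates, whose origin is the TCP and whose axes are the flange's). Camera axes: x right, y up, looking along -z (the intrinsics and any distortion apply to the point x, -y, -z); pixel columns grow to the right and rows downward; lengths in m; the calibration is good to about 2 mm. A picture is of the moment at which its call begins: read the wrist's pose just before it. There is no depth.
- robot.hand_in(): hands the job in; it is judged then, once.
Trained networks look in a picture, given as the dict that the camera call returned (one of the last four; its "shot" number tells which), for a name from the list of things; names that differ only in an ending like _2 or _b are one class to them, and where a whole thing is asked for, a point or a joint stands for the part that bears it (a point fixed in the world has none). Each returns a list of dicts, best first, with "p" (0 to 1); they miss things now and then, are a little off and sometimes report something else, mostly with a low value. They report only what shows in the picture. A call takes as long as a camera call.
- robot.find_in(picture, name): "at" ([column, row] in pixels, amid what is visible of it).
- robot.tip_of(picture, name): "at" ([column, row] in pixels: a listed point, or the origin of a listed thing).
The state is a dict: "time": time; "qpos": joint angles; "qvel": joint speeds; "joint_efforts": joint torques, N m; "tool_pos": TCP position; "tool_rot": TCP orientation; "contact_force": force on the tool from outside, world axes, zero at the start; "torque": the same for the moment, N m; "opening": finger opening in m; "grip_force": force on a finger pad.
Only numpy, scipy, OpenCV 4.12 (cv2) and the standard library are available. Lean on these libraries where they do the work, as an engineer would, in place of code of your own. Each camera call takes 0.05 s, during which the arm holds its last target. There are 200 camera calls.

TASK

Close up the demonstration telescope on its stand: first slide the innermost tube (the one with the eyepiece) fully home into the middle tube, and only then slide the middle tube fully home into the barrel. Finally swing the keeper arm across behind the eyepiece as far as it goes, so that the tubes cannot slide out again. Leave the beaker, the petri dish and the calculator where they are.

Things in the scene. Friction and masses are not known exactly. Their poses are not given: they have to be found in the camera images.
- scope: the stand (grey base plate 100 x 200 x 12 mm, immovable) with the telescope's white barrel, 54 to 60 mm across, held level in two saddles; its axis runs along this frame's y at x = 0, 100 mm above the bench. Origin on the bench under the barrel; z up. The barrel spans y = -40 mm (mouth) to +96 mm; the two draw tubes come out of the mouth towards -y. The stand's steel keeper post rises at x = +95, y = -102 mm
- eyepiece (a point): centre (on the axis) of the eyepiece, a grey knurled round knob 50 mm across and 34 mm long along the axis, on the outer end of the innermost tube (bare tube 34 mm across). It can be gripped from above across the axis. Axes parallel to those of scope: pushing along +y slides the tube in
- collar (a point): centre (on the axis) of the middle tube's grey knurled collar, 60 mm across and 24 mm long along the axis (bare middle tube 44 mm across), axes parallel to those of scope. With the middle tube home the collar touches the barrel mouth; with the innermost tube home the eyepiece touches the collar
- inner_tube (a joint): how far the innermost tube is drawn out of the middle tube, m: 0 fully home (a hard stop), up to 0.085. Needs about 4 to 5 N to slide and stays where it is left
- middle_tube (a joint): how far the middle tube is drawn out of the barrel, m: 0 fully home (a hard stop), up to 0.095. Needs about 9 to 10 N to slide and stays where it is left, so a push on the eyepiece moves the innermost tube alone until that is home, and after that the middle tube
- keeper (a joint): angle of the keeper arm, rad: 0 fully shut (a hard stop), lying square across the axis with 8 mm of room behind the eyepiece of the closed telescope; grows as it opens, at 1.57 it points along scope's -y, beside the tubes, and beyond that away from them; up to 2.0. Turns anticlockwise seen from above to open. A push of about 1 N at its free end moves it, and it stays where it is left
- keeper_hinge (a point): point on the upright hinge axis of the keeper arm, at x = +95, y = -102 mm of scope, 93 mm above the bench, half-way up the arm. The frame turns with the arm, which points along this frame's -x
- keeper_end (a point): point in the middle of the keeper arm's thickness and height near its free end, 110 mm from the hinge axis. The arm is an aluminium bar 128 mm long, 8 mm thick, 40 mm high (73 to 113 mm above the bench), with a thin rubber disc on its inner face. This frame's +y is the side that faces the eyepiece once shut; to shut the arm push on the other (-y) side towards +y
- beaker: glass beaker with some liquid in it, 79 mm across, 90 mm tall, stands on the bench; bystander. Origin at its underside
- petri: round petri dish 90 mm across, 15 mm tall; bystander. Origin at its underside
- calculator: black pocket calculator, 148 x 78 x 14 mm; bystander. Origin at its underside

How it is judged:
On the way, in this order (a step that is already met when the one before it is completed fails the run):
1. the innermost tube is fully home (within 4 mm) while the middle tube is still drawn out (more than 30 mm) (value of joint inner_tube below 0.004 m and value of joint middle_tube above 0.03 m), for 0.2 s.
2. the middle tube is fully home too (both within 4 mm) (value of joint each of inner_tube, middle_tube below 0.004 m), for 0.2 s.
3. the keeper arm is shut behind the eyepiece (within 0.08 rad) (value of joint keeper below 0.08 rad), for 0.2 s.
At the end, for the whole second after the job is handed in: Both draw tubes are fully home (each within 4 mm of its stop) and the keeper arm is shut across behind the eyepiece (within 0.08 rad of its stop) (all of step 2 and value of joint keeper below 0.08 rad); the robot touches nothing.
It fails at once if the middle tube is moved (more than 12 mm) while the innermost tube is not yet home (more than 6 mm out) (value of joint inner_tube above 0.006 m and distance of collar from where it was at the start of the episode above 0.012 m).
It fails at once if the keeper arm is swung into the way of the tubes (to less than 1 rad) while either is still more than 10 mm out (value of joint keeper below 1 rad and value of joint any of inner_tube, middle_tube above 0.01 m).
It fails at once if the beaker is moved more than 20 mm or tipped (distance of beaker from where it was at the start of the episode above 0.02 m or angle between beaker's own z axis and vertical above 0.3 rad).
It fails at once if the petri dish is moved more than 20 mm (distance of petri from where it was at the start of the episode above 0.02 m).
It fails at once if the calculator is moved more than 20 mm (distance of calculator from where it was at the start of the episode above 0.02 m).
It also fails if it takes over 59 s, if anything falls off the work surface, if the arm or the gripper's body presses on something with over 40 N, if the wrist force passes 120 N, or if a joint passes its speed limit or range.

## Working session

There is one attempt and no reset: what is moved stays moved. The work goes in short steps, Python scripts to look and compute and a tool call to move; the robot and the scene stay as the last step left them, time stands still between calls to the robot, and variables do not carry over. Pictures are saved under pics/ and viewed, at most 10 in all, crops included, and the job is handed in when it is done.

Besides the shell and the picture viewer there is one more tool, called as a command line: name --argument value ..., lists and objects as JSON in quotes. carry_out: Moves the arm, as the interface text tells. Its arguments: {"type":"object","properties":{"commands":{"type":"array"},"newtons":{"type":"number"}},"required":["commands"]}

```bash
mkdir -p pics; cat > h.py <<'E'
import numpy as np, cv2
from cell import robot
from scipy.optimize import least_squares
from scipy.spatial.transform import Rotation as R
def proj(c,P):
    p=c["view"]@np.append(P,1); s=np.array([p[0]/-p[2],-p[1]/-p[2]]); s=s*(1+c["k1"]*(s@s))
    return np.array([c["fx"]*s[0]+c["cx"],c["fy"]*s[1]+c["cy"]])
def save(c,n): cv2.imwrite("pics/"+n+".png",c["pixels"][:,:,::-1])
E
python3 - <<'E'
from h import *
s=robot.observe(); print({k:np.round(v,3) for k,v in s.items()})
cs={n:robot.read_camera(n) for n in("side","top")}
for n,c in cs.items():
    save(c,n+"0"); print(n,"cam pos",np.round(np.linalg.inv(c["view"])[:3,3],2))
    for t in["scope","eyepiece","collar","keeper_hinge","keeper_end","beaker","petri","calculator"]:
        print(n,t,[(np.round(d["at"]),round(d["p"],2)) for d in robot.tip_of(c,t)[:2]])
E
```

```text
{'time': np.float64(0.0), 'qpos': array([ 1.046,  0.343,  1.525, -0.   ,  1.275, -0.146]), 'qvel': array([ 0.001,  0.001,  0.003,  0.001,  0.001, -0.001]), 'joint_efforts': array([  0.   , -43.125, -24.422,   0.072,   0.056,  -0.   ]), 'tool_pos': array([0.194, 0.487, 0.243]), 'tool_rot': array([-3.14 , -0.   ,  2.763]), 'contact_force': array([ 0.198,  0.001, -0.572]), 'torque': array([ 0.001, -0.034, -0.009]), 'grip_force': np.float64(0.0), 'opening': np.float64(0.092)}
side cam pos [ 0.61 -1.42  0.64]
side scope [(array([298., 207.]), 0.66)]
side eyepiece [(array([294., 208.]), 0.6)]
side collar [(array([293., 191.]), 0.57)]
side keeper_hinge [(array([329., 191.]), 0.58)]
side keeper_end [(array([331., 208.]), 0.75)]
side beaker [(array([364., 181.]), 0.57)]
side petri [(array([366., 203.]), 0.64)]
side calculator [(array([360., 277.]), 0.96), (array([300., 207.]), 0.23)]
top cam pos [ 0.39 -0.13  1.04]
top scope [(array([289., 240.]), 0.69)]
top eyepiece [(array([366., 228.]), 0.88)]
top collar [(array([330., 238.]), 0.96)]
top keeper_hinge []
top keeper_end [(array([359., 190.]), 0.63)]
top beaker [(array([225., 164.]), 0.59)]
top petri [(array([275., 170.]), 0.59)]
top calculator [(array([424., 170.]), 0.92), (array([368., 229.]), 0.47)]
```

```bash
cd pics; python3 -c "
import cv2,numpy as np
cv2.imwrite('both.png',cv2.resize(np.vstack([cv2.imread('side0.png'),cv2.imread('top0.png')]),(480,600),interpolation=cv2.INTER_AREA))"
```

```text
(no output)
```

View pics/top0.png

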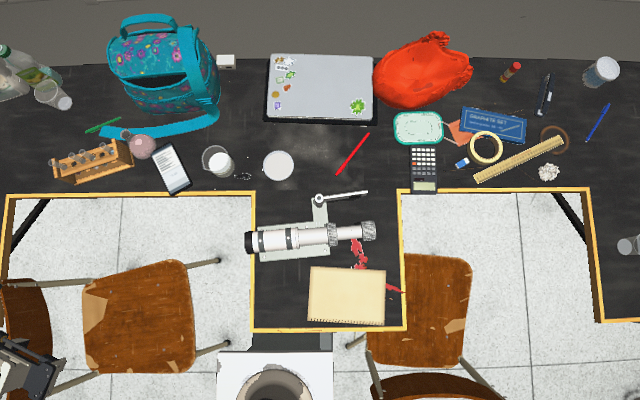

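View pics/side0.png

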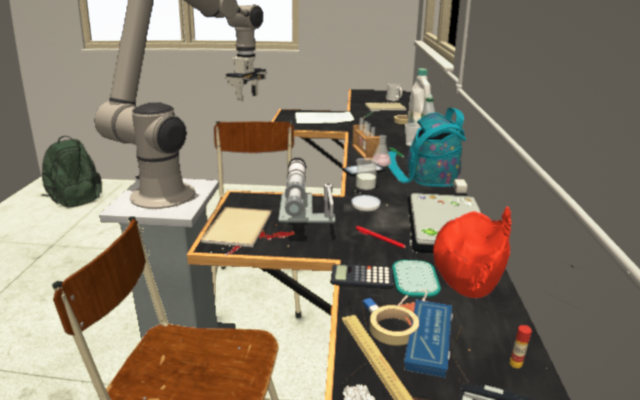

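The top view shows the barrel from (248,243) to about (325,236). The collar is near (331,235), the eyepiece near (369,231), the keeper hinge near (319,198) and the arm's end near (366,192). In the side view the scope is at about (296,190), with the keeper at (329,205). Next I fit the stand's pose and the joints.

```bash
cat >> h.py <<'E'
def pts(v):
    x,y,a,i,m,k=v
    M=lambda p:np.array([x+p[0]*np.cos(a)-p[1]*np.sin(a),y+p[0]*np.sin(a)+p[1]*np.cos(a),p[2]])
    return dict(scope=M((0,0,0)),collar=M((0,-.052-m,.1)),eyepiece=M((0,-.081-m-i,.1)),keeper_hinge=M((.095,-.102,.093)),
      keeper_end=M((.095-.11*np.cos(k),-.102-.11*np.sin(k),.093)),back=M((0,.096,.1)),mouth=M((0,-.04,.1)))
def fit(obs,v0=(.5,0,0,.04,.04,1.6)):  # obs: (cam,name,px,weight)
    f=lambda v:np.concatenate([w*(proj(c,pts(v)[n])-p) for c,n,p,w in obs])
    return least_squares(f,v0,loss='soft_l1')
E
python3 - <<'E'
from h import *
t=robot.read_camera("top"); s=robot.read_camera("side")
o=[]
for c,n in((t,"t"),(s,"s")):
    for k,w in [("scope",.5),("collar",1),("eyepiece",1),("keeper_end",1),("keeper_hinge",.7)]:
        d=robot.tip_of(c,k)
        if d and d[0]["p"]>.5: o.append((c,k,np.array(d[0]["at"]),w if n=="t" else w*.6))
o+=[(t,"keeper_hinge",np.array([319,198.]),.7),(t,"back",np.array([248,242.]),.5)]
r=fit(o); print(np.round(r.x,4))
for c,k,p,w in o: print(k,np.round(p,1),np.round(proj(c,pts(r.x)[k])-p,1))
print({k:np.round(v,3) for k,v in pts(r.x).items()}, t["fx"],s["fx"])
w=robot.read_camera("wrist"); print(np.round(w["T_tool_cam"],3),w["fx"])
for n,u,vv in(("beaker",225,164),):pass
E
```

```text
[ 0.4498 -0.0351  0.102   0.0594  0.0742  1.6374]
scope [288.  242.3] [-1. -0.]
collar [332.7 237. ] [-0.2 -2.5]
eyepiece [366.2 230. ] [0.3 0.5]
keeper_end [359.8 192.5] [ 0.1 -0. ]
keeper_hinge [317.4 200.8] [ 1.5 -1. ]
scope [299.6 209.4] [-4.2 -4.2]
collar [293.4 190.9] [1.2 1.1]
eyepiece [294.1 209.2] [ 0.  -4.3]
keeper_hinge [327.8 189.6] [-0.4  1.4]
keeper_hinge [319. 198.] [-0.1  1.8]
back [248. 242.] [-1.4  2.1]
{'scope': array([ 0.45 , -0.035,  0.   ]), 'collar': array([ 0.463, -0.161,  0.1  ]), 'eyepiece': array([ 0.472, -0.249,  0.1  ]), 'keeper_hinge': array([ 0.555, -0.127,  0.093]), 'keeper_end': array([ 0.573, -0.235,  0.093]), 'back': array([0.44, 0.06, 0.1 ]), 'mouth': array([ 0.454, -0.075,  0.1  ])} 365.8925082198628 483.178578422772
[[ 0.     0.956  0.294  0.081]
 [ 1.    -0.    -0.     0.   ]
 [-0.     0.294 -0.956 -0.141]
 [ 0.     0.     0.     1.   ]] 318.3402298086783
```

carry_out --commands '[[[-0.04,-0.023,-0.004],0,1],[[-0.04,-0.023,-0.004],0,1],[[-0.04,-0.023,-0.004],0,1],[[-0.04,-0.023,-0.004],0,1],[[-0.04,-0.023,-0.004],0,1],[[-0.04,-0.023,-0.004],0,1],[[-0.04,-0.023,-0.004],0,1],[[-0.04,-0.023,-0.004],0,1],[[0,0,0],0.18,1],[[0,0,0],0.18,1],[[0,0,0],0.18,1],[[0,0,0],0.18,1],[[0,0,0],0.18,1],[[0,0,0],0.18,1],[[0,0,0],0.01,1]]'

```text
time: 3.42
tool_pos: [0.4234, 0.1985, 0.2758]
tool_rot: [3.141, -0.0, 1.674]
contact_force: [-0.6, 0.7, -0.1]
opening: 0.092
grip_force: 0.0
```

carry_out --commands '[[[-0.045,0.0006,0.001],0,1],[[-0.045,0.0006,0.001],0,1],[[-0.045,0.0006,0.001],0,1],[[-0.045,0.0006,0.001],0,1],[[-0.045,0.0006,0.001],0,1],[[-0.045,0.0006,0.001],0,1],[[-0.045,0.0006,0.001],0,1],[[-0.045,0.0006,0.001],0,1],[[-0.045,0.0006,0.001],0,1],[[-0.045,0.0006,0.001],0,1],[[0,0,0],0,1],[[0,0,0],0,1]]'

```text
time: 4.92
tool_pos: [0.475, -0.248, 0.2655]
tool_rot: [-3.141, -0.001, 1.674]
contact_force: [-0.6, 0.3, -0.6]
opening: 0.0919
grip_force: 0.0
```

```bash
cat >> h.py <<'E'
def wrist():
    s=robot.observe(); c=robot.read_camera("wrist")
    T=np.eye(4); T[:3,:3]=R.from_euler("xyz",s["tool_rot"]).as_matrix(); T[:3,3]=s["tool_pos"]
    c["view"]=np.linalg.inv(T@c["T_tool_cam"]); return s,c
E
python3 - <<'E'
from h import *
s,w=wrist(); save(w,"w1"); print(s["time"],np.round(s["tool_pos"],3),np.round(s["tool_rot"],3))
v=(.4498,-.0351,.102,.0594,.0742,1.6374)
for k,p in pts(v).items():
    d=robot.tip_of(w,k) if k not in("back","mouth") else []
    print(k,np.round(proj(w,p)),[(np.round(q["at"],1),round(q["p"],2)) for q in d[:2]])
E
```

```text
4.925 [ 0.475 -0.248  0.265] [-3.141e+00 -1.000e-03  1.674e+00]
scope [316. -17.] []
collar [316.  98.] [(array([312.3,  93.1]), 0.57), (array([425.4, 307.3]), 0.25)]
eyepiece [316. 191.] [(array([314.9, 191.8]), 0.95)]
keeper_hinge [419.  72.] [(array([418.1,  72.1]), 0.62)]
keeper_end [417. 187.] [(array([411.7, 186.6]), 0.58)]
back [ 316. -198.] []
mouth [316.  -7.] []
```

View pics/w1.png

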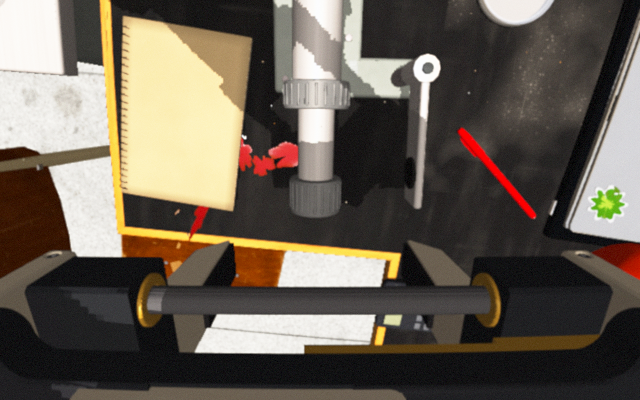

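The eyepiece is at (315,192), the collar at (316,94), the hinge at (426,68) and the keeper tip at about (414,205). All of this matches the fit. I'll go down and grip the eyepiece.

carry_out --commands '[[[-0.001,-0.004,0.03],0,1],[[0,0,0.035],0,1],[[0,0,0.035],0,1],[[0,0,0.03],0,1],[[0,0,0.02],0,1],[[0,0,0.01],0,1],[[0,0,0],0,0.3],[[0,0,0],0,0.3],[[0,0,0],0,0.3],[[0,0,0],0,0.3],[[0,0,0],0,0.3],[[0,0,0],0,0.3]]' --newtons 30

```text
time: 6.72
tool_pos: [0.4717, -0.25, 0.106]
tool_rot: [3.141, 0.0, 1.673]
contact_force: [1.9, 0.0, 1.9]
opening: 0.0493
grip_force: 30.0
```

Gripped at 49 mm. Now I push the inner tube home by about 60 mm.

carry_out --commands '[[[0.006,0,0],0,0.3],[[0.006,0,0],0,0.3],[[0.006,0,0],0,0.3],[[0.006,0,0],0,0.3],[[0.006,0,0],0,0.3],[[0.006,0,0],0,0.3],[[0.006,0,0],0,0.3],[[0.006,0,0],0,0.3],[[0.005,0,0],0,0.3],[[0,0,0],0,0.3],[[0,0,0],0,0.3]]'

```text
time: 8.1
tool_pos: [0.4668, -0.1965, 0.106]
tool_rot: [3.139, -0.0, 1.673]
contact_force: [6.4, -0.5, 0.8]
opening: 0.0492
grip_force: 30.0
```

```bash
python3 - <<'E'
from h import *
s,w=wrist(); save(w,"w2"); print(s["time"],np.round(s["tool_pos"],4),np.round(s["contact_force"],1),s["opening"])
E
```

```text
8.1 [ 0.4668 -0.1965  0.106 ] [ 6.4 -0.5  0.8] 0.04918036749931229
```

View pics/w2.png

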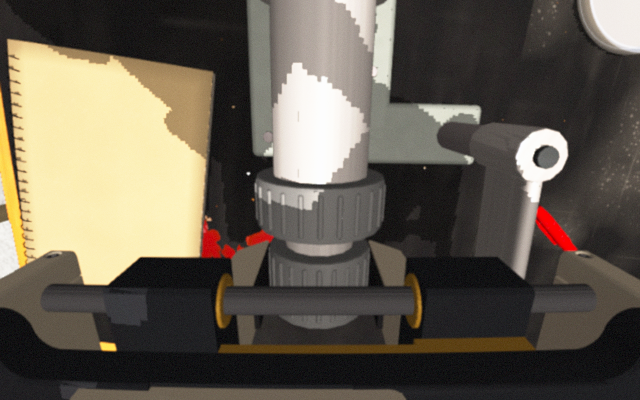

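There is still a small gap between the collar (bottom edge at row ~245) and the eyepiece (row ~252). The middle tube is still far out. I'll push a little further and then pause.

carry_out --commands '[[[0.003,0.0005,0],0,0.3],[[0.003,0.0005,0],0,0.3],[[0.003,0,0],0,0.3],[[0.003,0,0],0,0.3],[[0,0,0],0,0.3],[[0,0,0],0,0.3],[[0,0,0],0,0.3]]'

```text
time: 9.02
tool_pos: [0.4659, -0.1853, 0.1059]
tool_rot: [3.141, 0.0, 1.673]
contact_force: [1.6, -3.7, 5.4]
opening: 0.0491
grip_force: 30.0
```

```bash
python3 - <<'E'
from h import *
s,w=wrist(); save(w,"w3"); print(s["time"],np.round(s["tool_pos"],4),np.round(s["contact_force"],1),s["opening"])
E
```

```text
9.025 [ 0.4659 -0.1853  0.1059] [ 1.6 -3.7  5.4] 0.0491296760394663
```

View pics/w3.png

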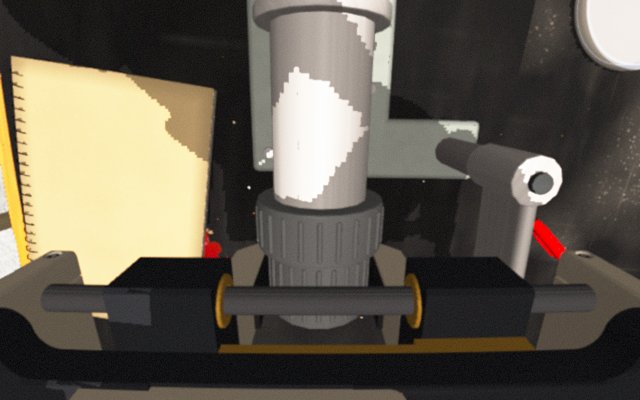

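carry_out --commands '[[[0.004,0,0],0,0.3],[[0.004,0,0],0,0.3],[[0,0,0],0,0.3],[[0,0,0],0,0.3],[[0,0,0],0,0.3]]'

```text
time: 9.7
tool_pos: [0.4652, -0.1778, 0.1059]
tool_rot: [3.141, 0.001, 1.673]
contact_force: [1.4, -6.9, 4.3]
opening: 0.0492
grip_force: 30.0
```

```bash
python3 - <<'E'
from h import *
s,w=wrist(); save(w,"w4"); print(s["time"],np.round(s["tool_pos"],4),np.round(s["contact_force"],1),s["opening"])
a=cv2.imread("pics/w3.png");b=cv2.imread("pics/w4.png")
for n,(r0,r1,c0,c1) in dict(collar=(195,250,255,385),hinge=(140,210,430,570),mouth=(0,30,250,395)).items():
    m=cv2.matchTemplate(b[:r1+40],a[r0:r1,c0:c1],cv2.TM_CCOEFF_NORMED); _,q,_,l=cv2.minMaxLoc(m); print(n,round(q,3),l[0]-c0,l[1]-r0)
E
```

```text
9.7 [ 0.4652 -0.1778  0.1059] [ 1.4 -6.9  4.3] 0.04919825556632028
collar 0.983 0 0
hinge 0.916 -4 16
mouth 0.844 -1 23
```

The collar no longer moves relative to the gripper, so the inner tube is home and the middle tube has begun to slide. I'll keep pushing.

carry_out --commands '[[[0.006,0,0],0,0.3],[[0.006,0,0],0,0.3],[[0.006,0,0],0,0.3],[[0.006,0,0],0,0.3],[[0.006,0,0],0,0.3],[[0.006,0,0],0,0.3],[[0.006,0,0],0,0.3],[[0.006,0,0],0,0.3],[[0.004,0,0],0,0.3],[[0,0,0],0,0.3]]'

```text
time: 11.0
tool_pos: [0.4606, -0.126, 0.106]
tool_rot: [3.139, 0.002, 1.673]
contact_force: [5.0, -6.1, 2.6]
opening: 0.0492
grip_force: 30.0
```

carry_out --commands '[[[0.002,0,0],0,0.3],[[0.002,0,0],0,0.3],[[0.002,0,0],0,0.3],[[0,0,0],0,0.3]]'

```text
time: 11.5
tool_pos: [0.4601, -0.1204, 0.106]
tool_rot: [3.139, 0.002, 1.673]
contact_force: [4.3, -8.3, 2.4]
opening: 0.0496
grip_force: 30.0
```

carry_out --commands '[[[0.002,0,0],0,0.3],[[0.002,0,0],0,0.3],[[0,0,0],0,0.3],[[0,0,0],0,0.3]]'

```text
time: 12.0
tool_pos: [0.4597, -0.1165, 0.106]
tool_rot: [3.139, 0.002, 1.673]
contact_force: [4.9, -6.4, 2.5]
opening: 0.049
grip_force: 30.0
```

carry_out --commands '[[[0.002,0,0],0,0.3],[[0.002,0,0],0,0.3],[[0,0,0],0,0.3]]'

```text
time: 12.38
tool_pos: [0.4594, -0.1125, 0.106]
tool_rot: [3.139, 0.002, 1.673]
contact_force: [6.1, -8.0, 1.9]
opening: 0.0499
grip_force: 30.0
```

carry_out --commands '[[[0.002,0,0],0,0.3],[[0.002,0,0],0,0.3],[[0,0,0],0,0.3]]'

```text
time: 12.75
tool_pos: [0.4594, -0.1121, 0.1061]
tool_rot: [3.138, 0.008, 1.674]
contact_force: [3.6, -26.4, -2.5]
opening: 0.049
grip_force: 30.0
```

```bash
python3 - <<'E'
from h import *
s,w=wrist(); save(w,"w5"); print(s["time"],np.round(s["tool_pos"],4),np.round(s["contact_force"],1),s["opening"])
E
```

```text
12.75 [ 0.4594 -0.1121  0.1061] [  3.6 -26.4  -2.5] 0.04897075902631902
```

View pics/w5.png

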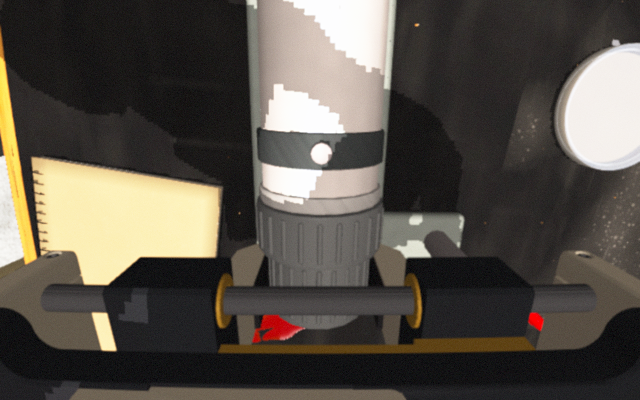

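The tubes are home: 26 N at the stop, and the collar is against the barrel mouth at row ~200. I'll ease off, release and lift.

carry_out --commands '[[[-0.003,0,0],0,0.3],[[0,0,0],0,0.3],[[0,0,0],0,0.75],[[0,0,0],0,0.75],[[0,0,0],0,0.75],[[0,0,-0.02],0,0.75],[[0,0,-0.04],0,0.75],[[0,0,-0.05],0,0.75],[[-0.04,0,-0.03],0,0],[[-0.04,0,0],0,0],[[0,0,0],0,0],[[0,0,0],0,0]]'

```text
time: 14.3
tool_pos: [0.4656, -0.1894, 0.245]
tool_rot: [-3.14, -0.002, 1.673]
contact_force: [-0.2, -0.1, 0.7]
opening: 0.0332
grip_force: 0.0
```

```bash
python3 - <<'E'
from h import *
s,w=wrist(); save(w,"w6"); p=s["tool_pos"]; print(s["time"],np.round(p,4),np.round(s["tool_rot"],3),np.round(s["contact_force"],1),s["opening"])
o=[]
for k in("collar","eyepiece","keeper_hinge","keeper_end"):
    d=robot.tip_of(w,k); print(k,[(np.round(q["at"]),round(q["p"],2)) for q in d[:2]])
    if d and d[0]["p"]>.5: o.append((w,k,np.array(d[0]["at"]),1))
f=lambda v:np.concatenate([proj(w,pts((v[0],v[1],v[2],0,0,v[3]))[k])-q for _,k,q,_ in o]+[[30*(v[2]-.1)*10]])
r=least_squares(f,(.45,-.032,.1,1.6),loss='soft_l1').x; print(np.round(r,4),np.round(f(r),1))
x,y,a,k0=r; yaw=s["tool_rot"][2]
X=np.array([np.cos(yaw),np.sin(yaw)]);Y=np.array([np.sin(yaw),-np.cos(yaw)])
H=pts((x,y,a,0,0,k0))["keeper_hinge"][:2]
prev=p[:2]
for k in [k0]+list(np.linspace(1.5,0,11)):
    h=.019*abs(np.sin(k))+.0095*abs(np.cos(k)); off=.004+h+(.02 if k==k0 else 0)
    c=np.array([-.09*np.cos(k)+off*np.sin(k),-.09*np.sin(k)-off*np.cos(k)])
    C=H+R.from_euler("z",a).as_matrix()[:2,:2]@c; d=C-prev; prev=C
    print(round(k,2),np.round(C,3),"dx,dy",np.round([d@X,d@Y],4))
E
```

```text
14.3 [ 0.4656 -0.1894  0.245 ] [-3.140e+00 -2.000e-03  1.673e+00] [-0.2 -0.1  0.7] 0.03318525637310569
collar [(array([317.,  78.]), 0.64)]
eyepiece [(array([320., 112.]), 0.96)]
keeper_hinge [(array([319.,  36.]), 0.32)]
keeper_end [(array([413., 247.]), 0.84), (array([422., 139.]), 0.66)]
[ 0.449  -0.0332  0.1008  1.5742] [ 1.4 -1.7 -1.5  0.7  0.   0.5  0.2]
1.57 [ 0.606 -0.21 ] dx,dy [-0.0349  0.1375]
1.5 [ 0.58  -0.214] dx,dy [-0.0016 -0.0261]
1.35 [ 0.567 -0.217] dx,dy [-0.0017 -0.0129]
1.2 [ 0.554 -0.219] dx,dy [ 0.0002 -0.0135]
1.05 [ 0.54  -0.218] dx,dy [ 0.0024 -0.0137]
0.9 [ 0.526 -0.214] dx,dy [ 0.0047 -0.0136]
0.75 [ 0.512 -0.209] dx,dy [ 0.0071 -0.013 ]
0.6 [ 0.5 -0.2] dx,dy [ 0.0094 -0.012 ]
0.45 [ 0.488 -0.19 ] dx,dy [ 0.0116 -0.0104]
0.3 [ 0.478 -0.177] dx,dy [ 0.0134 -0.0085]
0.15 [ 0.471 -0.163] dx,dy [ 0.015  -0.0061]
0.0 [ 0.466 -0.148] dx,dy [ 0.016  -0.0034]
```

View pics/w6.png

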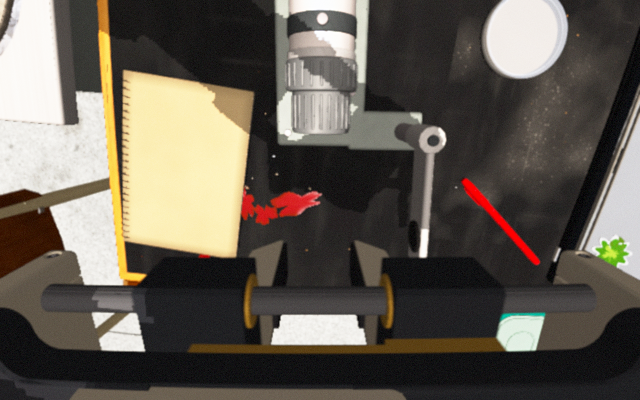

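The telescope is closed, with the eyepiece at (320,112). The keeper runs from (431,138) to about (420,255), at roughly 1.57 rad. I'll place the closed fingers outside it and lower them.

carry_out --commands '[[[-0.009,0.035,0],0,0],[[-0.009,0.035,0],0,0],[[-0.009,0.035,0],0,0],[[-0.008,0.0325,0],0,0],[[0,0,0.03],0,0],[[0,0,0.04],0,0],[[0,0,0.04],0,0],[[0,0,0.02],0,0],[[0,0,0.015],0,0],[[0,0,0],0,0],[[0,0,0],0,0]]'

```text
time: 15.92
tool_pos: [0.6072, -0.2111, 0.1018]
tool_rot: [3.14, 0.001, 1.673]
contact_force: [-0.0, -0.1, 0.4]
opening: 0.0005
grip_force: 0.0
```

carry_out --commands '[[[-0.001,-0.009,0],0,0],[[-0.001,-0.009,0],0,0],[[0,-0.008,0],0,0],[[-0.001,-0.0065,0],0,0],[[-0.001,-0.0065,0],0,0],[[0,-0.007,0],0,0],[[0,-0.007,0],0,0],[[0.001,-0.007,0],0,0],[[0.0015,-0.007,0],0,0],[[0.002,-0.007,0],0,0],[[0.0025,-0.007,0],0,0],[[0.0035,-0.0065,0],0,0],[[0.0035,-0.0065,0],0,0]]'

```text
time: 17.55
tool_pos: [0.5116, -0.2104, 0.1007]
tool_rot: [3.142, -0.0, 1.673]
contact_force: [0.5, 0.9, 0.2]
opening: 0.0005
grip_force: 0.5
```

carry_out --commands '[[[0.0045,-0.006,0],0,0],[[0.005,-0.006,0],0,0],[[0.0055,-0.005,0],0,0],[[0.006,-0.005,0],0,0],[[0.0065,-0.0045,0],0,0],[[0.007,-0.004,0],0,0],[[0.0075,-0.003,0],0,0],[[0.0075,-0.003,0],0,0],[[0.006,-0.002,0],0,0],[[0.004,-0.001,0],0,0],[[0,0,0],0,0]]'

```text
time: 18.92
tool_pos: [0.4665, -0.1551, 0.1007]
tool_rot: [-3.141, -0.0, 1.673]
contact_force: [0.5, 0.3, 0.0]
opening: -0.0001
grip_force: 0.0
```

carry_out --commands '[[[0.003,0,0],0,0],[[0.003,0,0],0,0],[[0,0,0],0,0],[[0,0,0],0,0]]'

```text
time: 19.42
tool_pos: [0.466, -0.1498, 0.1007]
tool_rot: [-3.141, 0.0, 1.673]
contact_force: [-1.6, -3.8, -0.4]
opening: 0.0007
grip_force: 2.2
```

carry_out --commands '[[[0.002,0,0],0,0],[[0,0,0],0,0]]'

```text
time: 19.68
tool_pos: [0.466, -0.1496, 0.1007]
tool_rot: [3.141, 0.003, 1.673]
contact_force: [-1.3, -12.8, -3.2]
opening: 0.0005
grip_force: 6.5
```

carry_out --commands '[[[0.002,0,0],0,0],[[0,0,0],0,0]]'

```text
time: 19.92
tool_pos: [0.466, -0.1494, 0.1008]
tool_rot: [3.141, 0.006, 1.673]
contact_force: [-3.6, -22.4, -5.6]
opening: 0.0004
grip_force: 10.7
```

The arm is at a hard stop. I'll back away, lift and check.

carry_out --commands '[[[-0.015,0,0],0,0],[[-0.03,0,0],0,0],[[0,0,-0.03],0,0],[[0,0,-0.05],0,0],[[0,0,-0.06],0,0],[[0,0,0],0,0],[[0,0,0],0,0]]'

```text
time: 20.8
tool_pos: [0.47, -0.1897, 0.2401]
tool_rot: [-3.141, -0.001, 1.673]
contact_force: [-0.6, 0.4, -0.7]
opening: 0.0003
grip_force: 0.0
```

```bash
python3 - <<'E'
from h import *
s,w=wrist(); save(w,"w7"); print(s["time"],np.round(s["tool_pos"],4),np.round(s["contact_force"],1))
E
```

```text
20.8 [ 0.47   -0.1897  0.2401] [-0.6  0.4 -0.7]
```

View pics/w7.png

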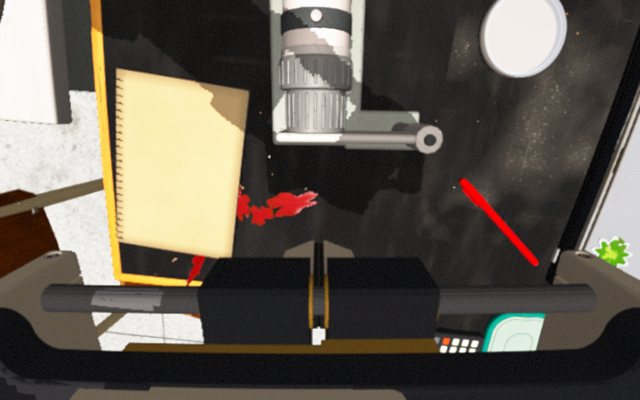

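The keeper lies square behind the eyepiece, from (428,138) to (280,138), and the tubes are home.

```bash
python3 -c "
from cell import robot
print(robot.hand_in())"
```

```text
the job is handed in; nothing more can be done
None
```

I closed the telescope in the required order (inner tube, then middle tube), swung the keeper shut against its stop and handed the job in at about 21 s; the hand-in returned no verdict, but the last picture shows both tubes home and the keeper square behind the eyepiece.

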